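# Centre the calibration weight on the scale and start its calibration

## Robot

A 7-joint arm with a two-finger parallel gripper is mounted at the origin on the work surface; the furniture and walls round the work are solid. World frame = base frame: x ahead of the robot, y to its left, z up, the work surface at z = 0. Lengths are in m, angles in rad, forces in N, time in s.
With the tool pointing down it reaches from about 0.425 to 0.875 m from the base axis. Payload 4.7 kg.
Tool frame: the origin (TCP) lies midway between the tips of the shut fingers; the grasp point (between the pads) lies arm.grasp_offset behind it (arm.grasp_offset is the distance from the TCP to the grasp point, in m); z points along the fingers, y is the line along which they close (so a half turn about z gives the same grasp; the last joint's range is limited). The gripper opens to 85 mm and grips with 20 to 120 N. Pads are 22 mm wide; open, the fingers measure 114 mm over their backs; the gripper's body (76 mm by 85 mm) begins 54 mm behind the grasp point. The pads swing forward as they close: fully open they stand 13 mm farther back than shut.
Start: joints at [1.216, 0.321, -0.07, 1.45, 0.023, 1.371, -0.057], TCP at [0.234, -0.606, 0.231] pointing down, gripper open.
Joint ranges: [-2.86, 2.86], [-0.3, 2.09], [-1.38, 1.24], [0.06, 2.45], [-1.56, 4.7], [0.09, 2.05], [-2.69, 2.69]. Speed limits (rad/s): [2.57, 2.57, 3.14, 3.14, 3.14, 3.14, 3.14].

## Interface

Orientations are given as a 3x3 rotation matrix whose columns are the frame's x, y, z axes.
In Python, from cell import arm gives the robot as it stands. The module is installed in compiled form; this text tells all that it offers.
- The arm moves only by the tool play_rows, never from a script. Its argument "motion" is a list of rows, each an object with "linear": the shift along the tool's x, y, z in mm, a list of three; "turn": the turn about the tool's z in rad; "hand": the opening, from -1 (shut) to 1 (fully open), so that 0 is half open. A call has 1 to 12 rows; each row shifts and turns the commanded pose from where the row before left it, along the tool's axes as they then stand; what a row does not reach is not made up. A row lasts 1/8 s, in which the tool goes at most 62.5 mm and 10.7 degrees, less where a joint would pass 70% of its speed; a pose out of reach is approached as far as the arm can. A call with a gripper value outside its range is refused whole. The fingers move at their own pace and stop on an object; the grip force is fixed at half the most. Time passes only in rows, so rows that do not move let the fingers close. It gives the time, the measured TCP pose, the force, the opening and the grip force at its end, in the units of the state.
- arm.state(): the state, without advancing time (a new reading comes with each control period).
- arm.grab_frame(name): name is "side" or "top" or "wrist"; returns (picture, depth): 480x640x3 uint8, red, green, blue; 480x640 float32, m along the optical axis (not along the pixel's ray), 0 where there is no reading.
- arm.camera_info(name): a dict with "fx", "fy", "cx", "cy" (pixels), "rvec" (rotation vector, rad) and "tvec" (3), from world to camera coordinates, as OpenCV has them; the wrist camera has in their place "mount" (4x4, takes a point from camera to tool coordinates, whose origin is the TCP and whose axes are the flange's). Camera axes: x right, y down, z forward; pixel columns grow to the right and rows downward; lengths in m; the calibration is good to about 2 mm. A picture is of the moment at which its call begins: read the wrist's pose just before it. camera_info takes no time and is no camera call.
- arm.sign_off(): hands the job in; it is judged then, once.
The state is a dict: "time_s": time; "qpos": joint angles; "qd": joint speeds; "tau": joint torques, N m; "tool_pos": TCP position; "tcp_rot": TCP orientation; "wrist_force": force on the tool from outside, world axes, zero at the start; "torque": the same for the moment, N m; "opening": finger opening in m; "grip_force": force on a finger pad.
Only numpy, scipy, OpenCV 4.12 (cv2) and the standard library are available. Lean on these libraries where they do the work, as an engineer would, in place of code of your own. Each camera call takes 0.05 s, during which the arm holds its last target. There are 200 camera calls.

## Task

The brass calibration weight was set down off-centre on the small scale, so the pan dips to one side. Without gripping or lifting it, nudge the weight gently near its foot with the fingertips until it stands in the middle of the round steel pan, move clear of it, and only then press the scale's orange calibration key right down and release it. Do not tip the weight or knock it off, and leave the grey key and the other things on the bench alone.

Things in the scene. Friction and masses are not known exactly. Their poses are not given: they have to be found in the camera images.
- cal_weight: 200 g brass calibration weight standing on the scale's pan, loose: a plain upright cylinder 28 mm in diameter and 43 mm tall, then a thin neck and a knob 20 mm in diameter, 60 mm tall in all. Origin: centre of its underside; z: its axis, up. It is tall for its foot: pushed within about 15 mm of its foot it slides on the pan, pushed higher it tips over
- pan_center (a point): centre of the top face of the scale's round steel pan: 72 mm in diameter, 3.5 mm thick, level top 38 mm above the bench, with turned rings and a dark centre spot. The pan rocks by up to 4 degrees (spring-loaded, any direction) under an off-centre load or a push and levels itself when the load is central; the gap beneath it is 10 mm
- scale: compact white bench scale, 130 (its x) by 114 mm (its y), deck 24 mm above the bench, fixed. Origin: centre of its underside; -x is its front, with two keys and a flush display; +y is left seen from the front. Pan centre: x = +22 mm, y = 0. Round it: tall instruments at the far right (y < -0.3 m), a laptop's screen behind (x > 0.78 m), a wooden case with two smaller weights, 55 mm tall, in front
- orange_key (a joint): travel of the orange calibration key, 0 (up) to 0.004 m (right down), sprung back; about 4 N holds it down
- orange_key_top (a point): centre of the top of the round orange key at the front right corner of the scale (scale frame x = -43, y = -40 mm): 17 mm in diameter, top 31 mm above the bench and 7 mm above the deck, pressed straight down
- grey_key (a joint): travel of the grey key (switches the scale off), 0 (up) to 0.004 m (down), sprung like the orange one
- grey_key_top (a point): centre of the top of the round grey key at the front left corner of the scale (scale frame x = -43, y = +40 mm), same size and height as the orange one
- screw_tin: small round clear tin, 62 mm in diameter, 28 mm tall, a bystander left of the scale. Origin: centre of its underside
- label_box: small carton, 45 x 62 x 28 mm, a bystander left of the scale. Origin: centre of its underside
- hookup_spool: small blue and white wire spool, 48 mm in diameter, 30 mm tall, a bystander at the left. Origin: centre of its underside
- loupe: black eye loupe, 34 mm in diameter, 31 mm tall, a bystander behind and left of the scale. Origin: centre of its underside
- side_cutters: red-handled side cutters lying flat, 60 x 121 x 11 mm, a bystander in front of the scale. Origin: centre of its underside
- trim_tool: small blue screwdriver lying down, 99 mm long, 10 mm thick, a bystander in front of the scale. Origin: centre of its underside
There are look-alikes about, which are no part of the job. There is more than one size of the scale; the job needs the largest.

How it is judged:
On the way, in this order (a step that is already met when the one before it is completed fails the run):
1. the weight stands upright and still within 6 mm of the pan's centre, untouched by the robot (horizontal distance between cal_weight and pan_center below 0.006 m and angle between cal_weight's own z axis and vertical below 0.08 rad and linear speed of cal_weight below 0.02 m/s and contact force between each of the arm, the fingers and cal_weight below 0.05 N), for 0.2 s.
2. the orange key is pressed at least 3 mm down with the fingers (value of joint orange_key above 0.003 m and contact force between the fingers and orange_key above 0.5 N), for 0.05 s.
At the end, for the whole second after the job is handed in: The weight stands upright and at rest on the pan, its axis within 6 mm of the pan's centre, after the orange key was pressed at least 3 mm down; both keys are up again (under 1 mm) (horizontal distance between cal_weight and pan_center below 0.006 m and z of cal_weight in the frame of scale between 0.035 and 0.041 m and angle between cal_weight's own z axis and vertical below 0.08 rad and linear speed of cal_weight below 0.02 m/s and value of joint each of orange_key, grey_key below 0.001 m); the robot touches nothing.
It fails at once if the weight is tipped by more than 14 degrees, lifted more than 8 mm off the pan, or knocked off it (angle between cal_weight's own z axis and vertical above 0.25 rad or z of cal_weight in the frame of scale above 0.046 m or z of cal_weight in the frame of scale below 0.03 m).
It fails at once if the weight is pushed or squeezed hard (over 12 N) (contact force between the fingers and cal_weight above 12 N).
It fails at once if the orange key is pressed while the weight is not yet centred (over 8 mm off) (value of joint orange_key above 0.002 m and horizontal distance between cal_weight and pan_center above 0.008 m).
It fails at once if the grey key is pressed (value of joint grey_key above 0.002 m).
It fails at once if a bystander is moved by more than 15 mm (distance of any of screw_tin, label_box, hookup_spool, loupe, side_cutters, trim_tool from where it was at the start of the episode above 0.015 m).
It also fails if it takes over 45 s, if anything falls off the work surface, if the arm or the gripper's body presses on something with over 40 N, if the wrist force passes 120 N, or if a joint passes its speed limit or range.

## Working session

There is one attempt and no reset: what is moved stays moved. The work goes in short steps, Python scripts to look and compute and a tool call to move; the robot and the scene stay as the last step left them, time stands still between calls to the robot, and variables do not carry over. Pictures are saved under pics/ and viewed, at most 10 in all, crops included, and the job is handed in when it is done.

Besides the shell and the picture viewer there is one more tool, called as name(argument=value, ...) on one line, values as JSON. play_rows: Moves the arm, as the interface text tells. Its arguments: {"type":"object","properties":{"motion":{"type":"array","items":{"type":"object","properties":{"linear":{"type":"array","items":{"type":"number"}},"turn":{"type":"number"},"hand":{"type":"number"}}}}},"required":["motion"]}

```bash
mkdir -p pics; cat > h.py <<'E'
import numpy as np, cv2
from cell import arm
def cam(n):
    c=arm.camera_info(n); K=np.array([[c['fx'],0,c['cx']],[0,c['fy'],c['cy']],[0,0,1]])
    if 'mount' in c:
        s=arm.state(); T=np.eye(4); T[:3,:3]=s['tcp_rot']; T[:3,3]=s['tool_pos']; M=T@np.array(c['mount'])
        return K,M[:3,:3],M[:3,3]
    R=cv2.Rodrigues(np.array(c['rvec'],float))[0]; return K,R.T,-R.T@np.array(c['tvec'],float)
def plane(C,uv,z):
    K,R,o=C; d=R@np.linalg.inv(K)@np.array([uv[0],uv[1],1.]); return o+d*(z-o[2])/d[2]
def proj(C,p):
    K,R,o=C; q=K@(R.T@(np.array(p)-o)); return q[:2]/q[2]
def save(n,img): cv2.imwrite('pics/'+n,img[:,:,::-1])
E
python3 - <<'E'
from h import *
for n in ['top','side']:
    C=cam(n); im,d=arm.grab_frame(n); save(n+'0.png',im); np.save(n+'0.npy',im); np.save(n+'0d.npy',d)
    print(n,C[2].round(3),C[1][:,2].round(3),C[0][0,0])
s=arm.state(); print(s['time_s'],s['tool_pos'],np.round(s['tcp_rot'],3),arm.grasp_offset,s['opening'])
print(arm.camera_info('wrist')['mount'])
E
```

```text
top [0.416 0.241 0.963] [ 0.059 -0.016 -0.998] 454.93292384329106
side [ 0.925 -0.031  0.901] [-0.439  0.295 -0.849] 558.7222466420162
0.1 [ 0.23412055 -0.60585985  0.23035299] [[ 0.933  0.361 -0.001]
 [ 0.361 -0.933  0.002]
 [-0.    -0.002 -1.   ]] 0.0187 0.08566124782688048
[[ 1.78218363e-04 -9.50118509e-01 -3.11889062e-01  7.77824004e-02]
 [ 9.99999416e-01  5.01670571e-04 -9.56840982e-04 -3.14354299e-04]
 [ 1.06557789e-03 -3.11888709e-01  9.50118044e-01 -1.41905041e-01]
 [ 0.00000000e+00  0.00000000e+00  0.00000000e+00  1.00000000e+00]]
```

View pics/top0.png

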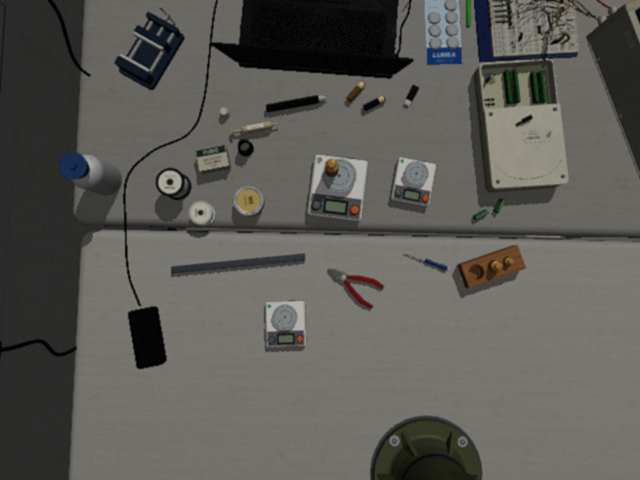

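View pics/side0.png

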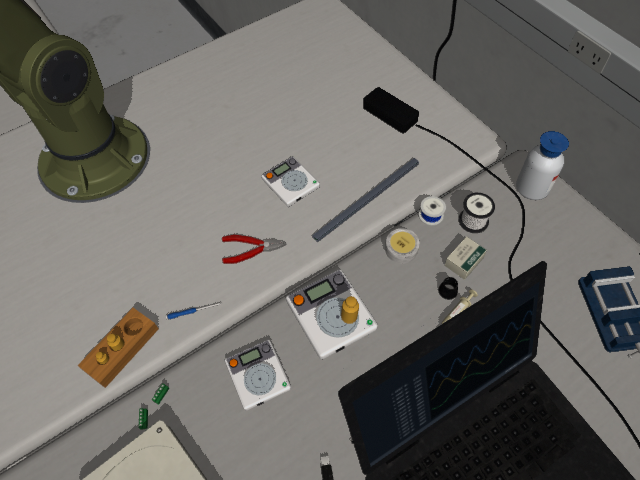

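Three scales are in view. In the top picture they are at (338,187), (413,182) and (285,325). The first looks largest and carries the weight at (331,168); in the side picture it is at (331,312). I'll measure it and confirm with a crop.

```bash
cat > m.py <<'E'
from h import *
def blobs(im,box,lo,hi,mina=8):
    x0,y0,x1,y1=box; hsv=cv2.cvtColor(im[y0:y1,x0:x1],cv2.COLOR_RGB2HSV)
    m=cv2.inRange(hsv,lo,hi); n,l,st,ce=cv2.connectedComponentsWithStats(m)
    return [(ce[i]+[x0,y0],st[i]+np.array([x0,y0,0,0,0])) for i in range(1,n) if st[i,4]>=mina]
E
python3 - <<'E'
from m import *
for n,box in [('top',(300,145,375,225)),('side',(280,260,385,360))]:
    im=np.load(n+'0.npy'); C=cam(n)
    print(n,'orange/brass')
    for c,s in blobs(im,box,(3,120,60),(28,255,255)):
        u,v=map(int,c); print(c.round(1),s,cv2.cvtColor(im[v:v+1,u:u+1],cv2.COLOR_RGB2HSV)[0,0],plane(C,c,.031).round(4),plane(C,c,.09).round(4))
a=np.load('top0.npy')[145:225,300:375]; b=np.load('side0.npy')[260:360,280:385]
o=np.zeros((560,800,3),np.uint8)
a=cv2.resize(a,(375,400),interpolation=3); b=cv2.resize(b,(420,400),interpolation=3); o[:400,:375]=a;o[:400,380:]=b
save('crop.png',o[:400])
# scale outlines: deck not-bench via white mask
im=np.load('top0.npy');C=cam('top')
for box in [(300,145,375,225),(385,150,440,215),(258,292,312,355)]:
    x0,y0,x1,y1=box; g=cv2.cvtColor(im[y0:y1,x0:x1],cv2.COLOR_RGB2GRAY)
    m=(g>150).astype(np.uint8); n,l,st,ce=cv2.connectedComponentsWithStats(m); i=1+st[1:,4].argmax()
    pts=np.argwhere(l==i)[:,::-1]+[x0,y0]; w=np.array([plane(C,p,.024)[:2] for p in pts]).astype(np.float32)
    print(box,cv2.minAreaRect(w))
E
```

```text
top orange/brass
[331.5 165.5] [325 160  13  12 125] [ 18 167 130] [0.6299 0.2105 0.031 ] [0.6164 0.2124 0.09  ]
[354.2 209.5] [350 206   9   8  63] [ 10 206 151] [0.5393 0.1618 0.031 ] [0.5315 0.1667 0.09  ]
side orange/brass
[298.3 299.5] [294 295  10  10  84] [ 14 255 189] [0.5411 0.1583 0.031 ] [0.5671 0.1455 0.09  ]
[349.6 309.8] [341 296  18  27 371] [ 20 190 188] [0.6082 0.2184 0.031 ] [0.6297 0.2015 0.09  ]
(300, 145, 375, 225) ((0.6059504151344299, 0.16438426077365875), (0.04762879014015198, 0.08062611520290375), 84.72340393066406)
(385, 150, 440, 215) ((0.6144478917121887, 0.007220566272735596), (0.02216290310025215, 0.05842018127441406), 85.80665588378906)
(258, 292, 312, 355) ((0.3176109492778778, 0.2987336218357086), (0.0595344603061676, 0.07622111588716507), 3.243670701980591)
```

View pics/crop.png

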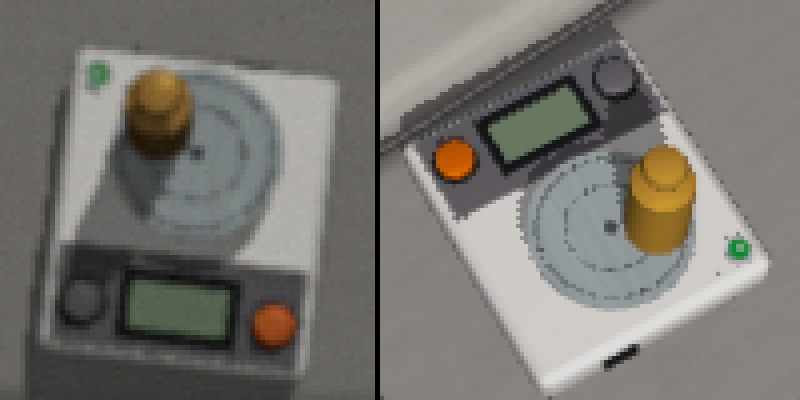

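The crop confirms it: the largest scale is the one with the weight. In the top picture the pan spot is at (339.4,175.6), the grey key at (316.4,205), the orange key at (354.2,209.5), and the weight stands back-left of the spot.

```bash
python3 - <<'E'
from h import *
P={'top':dict(spot=(339.4,175.6,.038),grey=(316.4,205,.031),orange=(354.2,209.5,.031),knob=(332.6,162.6,.095)),
'side':dict(spot=(337.75,316.75,.038),grey=(338.75,279.25,.031),orange=(298.3,299.5,.031),knob=(351.5,301,.095))}
W={}
for n in P:
    C=cam(n); d=np.load(n+'0d.npy')
    for k,(u,v,z) in P[n].items():
        D=d[int(round(v)),int(round(u))]; K,R,o=C
        q=o+R@(np.linalg.inv(K)@np.array([u,v,1])*D); w=plane(C,(u,v),z); W[n,k]=w
        print(n,k,w.round(4),'depth pt',q.round(4))
    g,o_=W[n,'grey'],W[n,'orange']; y=(g-o_)[:2]; print('keys dist',np.linalg.norm(y)); y/=np.linalg.norm(y); x=np.array([y[1],-y[0]])
    print('yaw',np.arctan2(x[1],x[0]),'pan from keys',(g+o_)[:2]/2+.065*x)
# triangulated
for k in P['top']:
    A=[];b=[]
    for n in P:
        K,R,o=cam(n);u,v,_=P[n][k]; r=R@np.linalg.inv(K)@np.array([u,v,1]); r/=np.linalg.norm(r); M=np.eye(3)-np.outer(r,r); A.append(M);b.append(M@o)
    print('tri',k,np.linalg.solve(sum(A),sum(b)).round(4))
E
```

```text
top spot [0.6077 0.194  0.038 ] depth pt [0.6082 0.1939 0.0353]
top grey [0.5467 0.2399 0.031 ] depth pt [0.5469 0.2399 0.0294]
top orange [0.5393 0.1617 0.031 ] depth pt [0.5393 0.1616 0.0305]
top knob [0.6209 0.2105 0.095 ] depth pt [0.6207 0.2106 0.096 ]
keys dist 0.0785415176150995
yaw -0.09460923612620396 pan from keys [0.60768295 0.19462626]
side spot [0.6095 0.1928 0.038 ] depth pt [0.6094 0.1928 0.0378]
side grey [0.5499 0.2378 0.031 ] depth pt [0.5501 0.2377 0.0314]
side orange [0.5411 0.1583 0.031 ] depth pt [0.542  0.1578 0.0331]
side knob [0.621  0.2117 0.095 ] depth pt [0.6214 0.2114 0.0959]
keys dist 0.08006048100883865
yaw -0.11057319115679926 pan from keys [0.61010222 0.19088509]
tri spot [0.6083 0.1937 0.0346]
tri grey [0.5474 0.2398 0.0251]
tri orange [0.5394 0.1603 0.0261]
tri knob [0.621  0.211  0.0956]
```

play_rows(motion=[{"linear": [41, -39, 0], "turn": 0, "hand": 0.2}, {"linear": [41, -39, 0], "turn": 0, "hand": 0.2}, {"linear": [41, -39, 0], "turn": 0, "hand": 0.2}, {"linear": [41, -39, 0], "turn": 0, "hand": 0.2}, {"linear": [41, -39, 0], "turn": 0, "hand": 0.2}, {"linear": [41, -39, 0], "turn": 0, "hand": 0.2}, {"linear": [41, -39, 0], "turn": 0, "hand": 0.2}, {"linear": [41, -39, 0], "turn": 0, "hand": 0.2}, {"linear": [41, -39, 0], "turn": 0, "hand": 0.2}, {"linear": [41, -39, 0], "turn": 0, "hand": 0.2}, {"linear": [41, -39, 0], "turn": 0, "hand": 0.2}, {"linear": [41, -39, 0], "turn": 0, "hand": 0.2}])

```text
time_s: 1.6
tool_pos: [0.5248, 0.0091, 0.2312]
tcp_rot: [[0.933, 0.36, 0.0], [0.36, -0.933, -0.001], [-0.0, 0.001, -1.0]]
wrist_force: [0.6, -1.5, 0.5]
opening: 0.0517
grip_force: 0.0
```

play_rows(motion=[{"linear": [41, -39, 0], "turn": 0, "hand": 0.2}, {"linear": [41, -38, 0], "turn": 0, "hand": 0.2}, {"linear": [41, -38, 0], "turn": 0, "hand": 0.2}, {"linear": [40, -38, 0], "turn": 0, "hand": 0.2}])

```text
time_s: 2.1
tool_pos: [0.6221, 0.2101, 0.2306]
tcp_rot: [[0.933, 0.36, -0.001], [0.36, -0.933, -0.0], [-0.001, 0.0, -1.0]]
wrist_force: [0.8, -0.7, 0.4]
opening: 0.0516
grip_force: 0.0
```

play_rows(motion=[{"linear": [0, 0, 0], "turn": -0.18, "hand": 0.2}, {"linear": [0, 0, 0], "turn": -0.18, "hand": 0.2}, {"linear": [0, 0, 0], "turn": -0.18, "hand": 0.2}, {"linear": [0, 0, 0], "turn": -0.18, "hand": 0.2}, {"linear": [0, 0, 0], "turn": -0.18, "hand": 0.2}, {"linear": [0, 0, 0], "turn": -0.18, "hand": 0.2}, {"linear": [0, 0, 0], "turn": -0.18, "hand": 0.2}, {"linear": [0, 0, 0], "turn": -0.18, "hand": 0.2}, {"linear": [0, 0, 0], "turn": -0.18, "hand": 0.2}, {"linear": [0, 0, 0], "turn": -0.18, "hand": 0.2}, {"linear": [0, 0, 0], "turn": -0.18, "hand": 0.2}, {"linear": [0, 0, 0], "turn": -0.18, "hand": 0.2}])

```text
time_s: 3.6
tool_pos: [0.6212, 0.2087, 0.2307]
tcp_rot: [[-0.821, 0.57, -0.001], [0.57, 0.821, -0.0], [0.0, -0.001, -1.0]]
wrist_force: [-1.0, -0.4, 0.1]
opening: 0.0513
grip_force: 0.0
```

```bash
python3 - <<'E'
from h import *
s=arm.state(); print(s['time_s'],s['tool_pos'],np.round(s['tcp_rot'],3),s['opening'],s['qpos'])
C=cam('wrist'); im,d=arm.grab_frame('wrist'); save('w1.png',im); np.save('w1.npy',im); np.save('w1d.npy',d)
for p in [(.6085,.1934,.038),(.621,.211,.095),(.54,.16,.031)]: print(proj(C,p))
E
```

```text
3.6 [0.62124977 0.20873213 0.23070881] [[-0.821  0.57  -0.001]
 [ 0.57   0.821 -0.   ]
 [ 0.    -0.001 -1.   ]] 0.05134039997000235 [ 0.41881343  0.58656379 -1.15740571  1.40751003  0.53349538  1.48762065
  0.24694829]
[302.80256696 209.47114316]
[324.94991933 225.45746297]
[235.2494024  171.06315835]
```

View pics/w1.png

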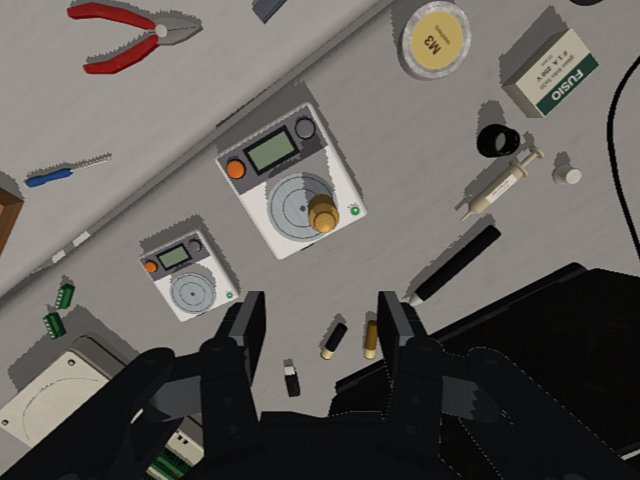

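```bash
python3 - <<'E'
from m import *
im=np.load('w1.npy'); C=cam('wrist')
K,R,o=C; print(K[0,0],o)
d=np.load('w1d.npy'); 
g=np.array([[ (u,v) for u in range(640)] for v in range(480)],float)
r=np.dstack([g,np.ones(g.shape[:2])])@np.linalg.inv(K).T; P=(r*d[...,None])@R.T+o
for c,s in blobs(im,(215,100,370,262),(3,120,60),(30,255,255)): print(c,s,plane(C,c,.031))
box=P[190:245,300:350].reshape(-1,3)
k=box[box[:,2]>.092]; print('knobtop',len(k),k.mean(0),(k.max(0)+k.min(0))/2,np.ptp(k,axis=0))
for lo,hi in [(.05,.065),(.065,.08)]:
  b=box[(box[:,2]>lo)&(box[:,2]<hi)]
  # circle fit fixed radius .014
  from scipy.optimize import least_squares
  f=least_squares(lambda q:np.hypot(b[:,0]-q[0],b[:,1]-q[1])-.014,b[:,:2].mean(0),loss='soft_l1',f_scale=.001); 
  # ensure center is behind surface, away from camera
  print('body',lo,len(b),f.x,f.cost)
pan=P[165:250,255:345].reshape(-1,3); pan=pan[(pan[:,2]>.033)&(pan[:,2]<.045)&(np.hypot(pan[:,0]-.6085,pan[:,1]-.1934)<.034)]
A=np.c_[pan[:,:2]-[.6085,.1934],np.ones(len(pan))]; print('pan plane',np.linalg.lstsq(A,pan[:,2],rcond=None)[0],len(pan))
print('uv spot->',plane(C,(302,209),.038))
# finger tips: lowest z of pixels near fingers
F=P[285:480,180:460].reshape(-1,3); F=F[(F[:,2]>.15)]; print('finger min z',np.percentile(F[:,2],[0,1,5]), F[F[:,2].argmin()])
E
```

```text
342.00219166596753 [0.55320012 0.25349374 0.37247004]
[235.0610687  169.14122137] [226 160  19  19 262] [0.53862319 0.16064835 0.031     ]
[322.51126126 213.20495495] [308 194  31  39 888] [0.62429212 0.20648993 0.031     ]
knobtop 386 [0.61589385 0.213      0.1017589 ] [0.59008235 0.22779732 0.23224222] [0.07376445 0.05139283 0.28045564]
body 0.05 82 [0.61764252 0.21014138] 2.0950730287334772e-06
body 0.065 336 [0.61885966 0.21010264] 0.00030249250240804373
pan plane [-0.02116414 -0.0300505   0.03712301] 2645
uv spot-> [0.60763308 0.19296616 0.038     ]
finger min z [0.15005933 0.1747894  0.24220508] [0.79386109 0.20777537 0.15005933]
```

Foot is at about (0.619,0.209), the pan centre at (0.608,0.193), and the pan dips 2.1° towards the weight. All views agree, and tool y already lies along the offset. I'll go down straddling the weight.

play_rows(motion=[{"linear": [1, -0.5, 40], "turn": 0, "hand": 0.2}, {"linear": [1, -0.5, 40], "turn": 0, "hand": 0.2}, {"linear": [0, 0, 40], "turn": 0, "hand": 0.2}, {"linear": [0, 0, 30], "turn": 0, "hand": 0.2}, {"linear": [0, 0, 20], "turn": 0, "hand": 0.2}, {"linear": [0, 0, 10], "turn": 0, "hand": 0.2}, {"linear": [0, 0, 0], "turn": 0, "hand": 0.2}])

```text
time_s: 4.53
tool_pos: [0.6192, 0.2094, 0.0512]
tcp_rot: [[-0.818, 0.576, -0.0], [0.576, 0.818, -0.0], [0.0, -0.0, -1.0]]
wrist_force: [-0.3, 0.8, -0.3]
opening: 0.0515
grip_force: 0.0
```

```bash
python3 - <<'E'
from h import *
s=arm.state(); print(s['tool_pos'],s['wrist_force'])
C=cam('side'); im,d=arm.grab_frame('side'); C2=cam('wrist');im2,_=arm.grab_frame('wrist')
a=cv2.resize(im[250:370,270:390],(480,480),interpolation=3); b=cv2.resize(im2[100:400,180:480],(300,480)) 
b=cv2.resize(im2[160:360,250:390],(316,480),interpolation=3)
save('s2.png',np.hstack([a,b]))
E
```

```text
[0.61918851 0.20943018 0.05121493] [-0.25585742  0.81798826 -0.32160514]
```

View pics/s2.png

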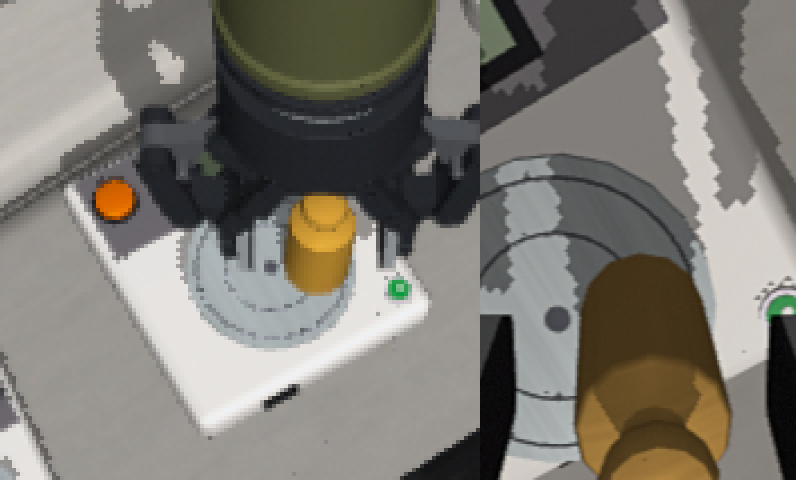

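Fingers straddle the weight with even gaps and clear of it. I'll go down to push height and push slowly along -y.

play_rows(motion=[{"linear": [0, 0, 5], "turn": 0, "hand": 0.2}, {"linear": [0, -3, 5], "turn": 0, "hand": 0.2}, {"linear": [0, -4, 0], "turn": 0, "hand": 0.2}, {"linear": [0, -1.5, 0], "turn": 0, "hand": 0.2}, {"linear": [0, -1.5, 0], "turn": 0, "hand": 0.2}, {"linear": [0, -1.5, 0], "turn": 0, "hand": 0.2}, {"linear": [0, -1.5, 0], "turn": 0, "hand": 0.2}, {"linear": [0, -1.5, 0], "turn": 0, "hand": 0.2}, {"linear": [0, -1.5, 0], "turn": 0, "hand": 0.2}])

```text
time_s: 5.75
tool_pos: [0.6102, 0.1968, 0.0417]
tcp_rot: [[-0.818, 0.575, 0.001], [0.575, 0.818, 0.001], [-0.0, 0.001, -1.0]]
wrist_force: [1.5, 2.7, 1.4]
opening: 0.0514
grip_force: 1.2
```

```bash
python3 - <<'E'
from h import *
s=arm.state(); print(s['tool_pos'],s['wrist_force'])
C=cam('side'); im,d=arm.grab_frame('side'); im2,_=arm.grab_frame('wrist')
a=cv2.resize(im[250:370,270:390],(480,480),interpolation=3)
b=cv2.resize(im2[160:360,250:390],(316,480),interpolation=3)
save('s3.png',np.hstack([a,b])); print(proj(cam('wrist'),(.6082,.1932,.038)))
E
```

```text
[0.61023802 0.19678866 0.04169944] [1.48400927 2.65156333 1.42648855]
[316.85946426 305.71412094]
```

View pics/s3.png

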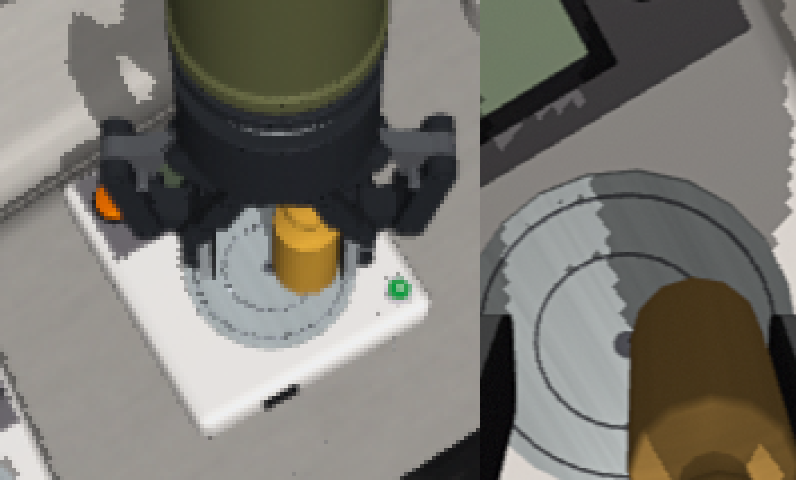

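The pad is in contact at about 3 N and the weight slides upright. Spot at wrist pixel (313,303). Continuing.

play_rows(motion=[{"linear": [0, -1.5, 0], "turn": 0, "hand": 0.2}, {"linear": [0, -1.5, 0], "turn": 0, "hand": 0.2}, {"linear": [0, -1.5, 0], "turn": 0, "hand": 0.2}, {"linear": [0, -1.5, 0], "turn": 0, "hand": 0.2}, {"linear": [0, -1.5, 0], "turn": 0, "hand": 0.2}, {"linear": [0, -1.5, 0], "turn": 0, "hand": 0.2}, {"linear": [0, -1.5, 0], "turn": 0, "hand": 0.2}, {"linear": [0, -1.5, 0], "turn": 0, "hand": 0.2}, {"linear": [0, -1, 0], "turn": 0, "hand": 0.2}])

```text
time_s: 6.98
tool_pos: [0.6025, 0.1856, 0.0413]
tcp_rot: [[-0.818, 0.575, 0.0], [0.575, 0.818, -0.0], [-0.0, -0.0, -1.0]]
wrist_force: [1.3, 1.8, 1.9]
opening: 0.0513
grip_force: 1.2
```

```bash
cat > loc.py <<'E'
from m import *
from scipy.optimize import least_squares
def wrist(tag):
    s=arm.state(); C=cam('wrist'); im,d=arm.grab_frame('wrist'); K,R,o=C
    np.save(tag+'.npy',im); R_=np.array(s['tcp_rot'])
    uv=np.dstack(np.meshgrid(np.arange(640.),np.arange(480.)))
    P=(np.dstack([uv,np.ones((480,640))])@np.linalg.inv(K).T*d[...,None])@R.T+o
    hsv=cv2.cvtColor(im,cv2.COLOR_RGB2HSV); br=cv2.inRange(hsv,(8,110,30),(30,255,255))>0
    near=(np.hypot(P[...,0]-.610,P[...,1]-.197)<.035)
    for lo,hi in [(.045,.06),(.06,.075)]:
        b=P[br&near&(P[...,2]>lo)&(P[...,2]<hi)]
        if len(b)<20: print('few',len(b)); continue
        c0=b[:,:2].mean(0)+.01*(b[:,:2].mean(0)-o[:2])/np.linalg.norm(b[:,:2].mean(0)-o[:2])
        f=least_squares(lambda q:np.hypot(b[:,0]-q[0],b[:,1]-q[1])-.014,c0,loss='soft_l1',f_scale=.0005)
        print('body',lo,len(b),f.x.round(4))
    # pan outline: points at pan height with radius fit of the boundary
    rim=near*0
    pan=((P[...,2]>.0345)&(P[...,2]<.042)&(np.hypot(P[...,0]-.608,P[...,1]-.193)<.045)).astype(np.uint8)
    cs,_=cv2.findContours(pan,0,1); c=max(cs,key=cv2.contourArea)[:,0]; w=np.array([plane(C,p,.038)[:2] for p in c])
    f=least_squares(lambda q:np.hypot(w[:,0]-q[0],w[:,1]-q[1])-.036,[.608,.193],loss='soft_l1',f_scale=.0005)
    print('pan rim',f.x.round(4),'inliers',(abs(f.fun)<.001).sum(),len(w))
    print('tcp',s['tool_pos'].round(4) if hasattr(s['tool_pos'],'round') else s['tool_pos'],'F',np.round(s['wrist_force'],2),'grip',s['grip_force'],'t',s['time_s'])
    return C,im,P
E
python3 - <<'E'
from loc import *
C,im2,P=wrist('w4'); im,_=arm.grab_frame('side')
a=cv2.resize(im[250:370,270:390],(480,480),interpolation=3)
b=cv2.resize(im2[160:360,250:390],(316,480),interpolation=3)
save('s4.png',np.hstack([a,b]))
E
```

```text
body 0.045 958 [0.6076 0.194 ]
body 0.06 1313 [0.6075 0.1939]
pan rim [0.6066 0.193 ] inliers 263 470
tcp [0.6025 0.1856 0.0413] F [1.33 1.82 1.95] grip 1.1808937601745129 t 6.975
```

View pics/s4.png

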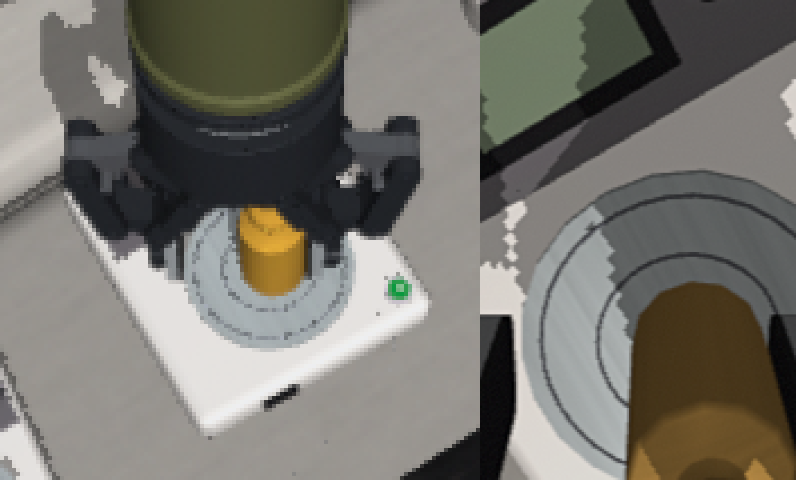

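Weight is about 1.5–2.5 mm short of centre along the push, still upright. I'll nudge 2 mm more, back off to mid-gap and lift clear.

play_rows(motion=[{"linear": [0, -1, 0], "turn": 0, "hand": 0.2}, {"linear": [0, -1, 0], "turn": 0, "hand": 0.2}, {"linear": [0, 0, 0], "turn": 0, "hand": 0.2}, {"linear": [0, 2, 0], "turn": 0, "hand": 0.2}, {"linear": [0, 4, 0], "turn": 0, "hand": 0.2}, {"linear": [0, 5.5, 0], "turn": 0, "hand": 0.2}, {"linear": [0, 0, 0], "turn": 0, "hand": 0.2}])

```text
time_s: 7.95
tool_pos: [0.6079, 0.194, 0.0411]
tcp_rot: [[-0.818, 0.575, -0.0], [0.575, 0.818, 0.0], [0.0, -0.0, -1.0]]
wrist_force: [-0.8, 0.2, 1.2]
opening: 0.0514
grip_force: 0.0
```

play_rows(motion=[{"linear": [0, 0, -10], "turn": 0, "hand": 0.2}, {"linear": [0, 0, -30], "turn": 0, "hand": 0.2}, {"linear": [0, 0, -40], "turn": 0, "hand": 0.2}, {"linear": [0, 0, -40], "turn": 0, "hand": 0.2}, {"linear": [0, 0, -20], "turn": 0, "hand": 0.2}, {"linear": [0, 0, 0], "turn": 0, "hand": 0.2}])

```text
time_s: 8.7
tool_pos: [0.6086, 0.1937, 0.1826]
tcp_rot: [[-0.818, 0.575, 0.002], [0.575, 0.818, 0.0], [-0.002, 0.002, -1.0]]
wrist_force: [-0.5, -0.4, -1.0]
opening: 0.0511
grip_force: 0.0
```

```bash
python3 - <<'E'
from loc import *
C,im2,P=wrist('w5'); print(blobs(im2,(120,60,400,300),(3,170,100),(16,255,255),40), arm.state()['tcp_rot'])
for c,s in blobs(im2,(120,60,400,300),(3,170,100),(16,255,255),40): print(plane(C,c,.031))
im,_=arm.grab_frame('side')
a=cv2.resize(im[250:370,270:390],(400,400),interpolation=3)
b=cv2.resize(im2[100:300,210:410],(400,400),interpolation=3)
save('s5.png',np.hstack([a,b]))
E
```

```text
body 0.045 129 [0.6065 0.1926]
body 0.06 146 [0.6066 0.1926]
pan rim [0.6064 0.1931] inliers 198 227
tcp [0.6086 0.1937 0.1826] F [-0.47 -0.37 -1.04] grip 0.0 t 8.7
[(array([243.51602564, 178.28525641]), array([234, 169,  20,  20, 312])), (array([147.0952381 , 288.41904762]), array([141, 283,  13,  11, 105]))] [[-8.17938200e-01  5.75306093e-01 -2.04726708e-05]
 [ 5.75305973e-01  8.17938005e-01 -6.76741209e-04]
 [-3.72587966e-04 -5.65310536e-04 -9.99999771e-01]]
[0.53825308 0.1607106  0.031     ]
[0.56651805 0.02009333 0.031     ]
```

View pics/s5.png

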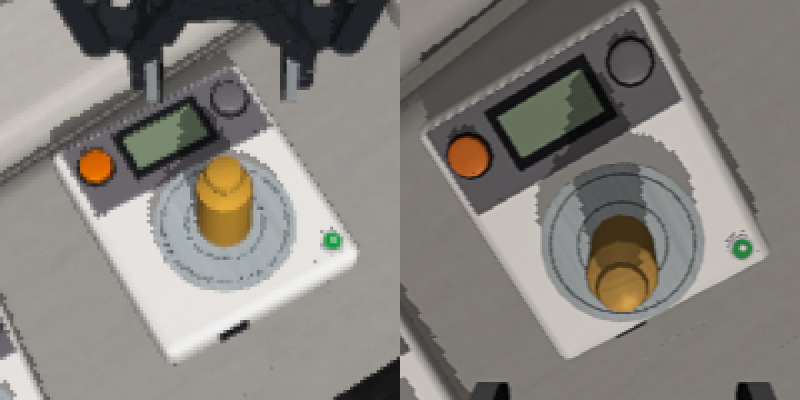

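The weight stands about 0.5 mm from the pan centre and the pan is level. Next I shut the fingers and go above the orange key at about (0.539,0.160).

play_rows(motion=[{"linear": [12.6, -22.4, 0], "turn": 0, "hand": 0.2}, {"linear": [12.6, -22.4, 0], "turn": 0, "hand": 0}, {"linear": [12.6, -22.4, 0], "turn": 0, "hand": -0.5}, {"linear": [0, 0, 0], "turn": -0.15, "hand": -1}, {"linear": [0, 0, 0], "turn": -0.15, "hand": -1}, {"linear": [0, 0, 0], "turn": -0.15, "hand": -1}, {"linear": [0, 0, 0], "turn": -0.15, "hand": -1}, {"linear": [0, 0, 0], "turn": 0, "hand": -1}])

```text
time_s: 9.8
tool_pos: [0.5375, 0.1597, 0.1796]
tcp_rot: [[-1.0, 0.014, -0.003], [0.014, 1.0, -0.0], [0.003, -0.0, -1.0]]
wrist_force: [0.6, -0.3, -1.0]
opening: -0.0002
grip_force: 0.0
```

```bash
python3 - <<'E'
from loc import *
s=arm.state(); R=np.array(s['tcp_rot']); print(s['qpos'],s['opening'])
C,im2,P=wrist('w6')
for c,q in blobs(im2,(60,20,500,400),(3,170,100),(16,255,255),40): print(c,q[4],plane(C,c,.031))
print((R.T@(np.array([.539,.1603,.0265])-s['tool_pos']))*1000)
E
```

```text
[ 0.7230768   0.48611874 -1.33749636  1.7120628   0.48443422  1.33949807
  0.85000259] -0.00023238773061058955
body 0.045 211 [0.6068 0.1928]
body 0.06 207 [0.6068 0.1928]
pan rim [0.6067 0.1922] inliers 122 222
tcp [0.5375 0.1597 0.1796] F [ 0.62 -0.3  -1.01] grip 0.0 t 9.8
[321.64620939 223.87725632] 277 [0.53742362 0.15999156 0.031     ]
[164.57258065 253.49193548] 124 [0.56326293 0.01711331 0.031     ]
[ -1.87452908   0.67931813 153.11903429]
```

play_rows(motion=[{"linear": [0, 0, 15], "turn": 0, "hand": -1}, {"linear": [0, 0, 15], "turn": 0, "hand": -1}, {"linear": [0, 0, 0], "turn": 0, "hand": -1}])

```text
time_s: 10.22
tool_pos: [0.5372, 0.1596, 0.1493]
tcp_rot: [[-1.0, 0.013, -0.003], [0.013, 1.0, -0.001], [0.003, -0.001, -1.0]]
wrist_force: [0.4, -0.8, -0.9]
opening: -0.0
grip_force: 0.0
```

```bash
python3 -c "
from h import *
s=arm.state();print(s['qpos'],s['tool_pos'])"
```

```text
[ 0.70019234  0.51114973 -1.30722332  1.74804919  0.51287515  1.29080813
  0.83113076] [0.53721209 0.15958334 0.14930219]
```

play_rows(motion=[{"linear": [-1, 0, 25], "turn": 0, "hand": -1}, {"linear": [0, 0, 30], "turn": 0, "hand": -1}, {"linear": [0, 0, 30], "turn": 0, "hand": -1}, {"linear": [0, 0, 20], "turn": 0, "hand": -1}, {"linear": [0, 0, 5], "turn": 0, "hand": -1}, {"linear": [0, 0, 0], "turn": 0, "hand": -1}])

```text
time_s: 10.98
tool_pos: [0.5397, 0.1605, 0.0418]
tcp_rot: [[-1.0, 0.013, 0.001], [0.013, 1.0, 0.0], [-0.001, 0.0, -1.0]]
wrist_force: [0.6, -0.9, 0.7]
opening: -0.0
grip_force: 0.0
```

```bash
python3 - <<'E'
from loc import *
C,im2,P=wrist('w7'); im,_=arm.grab_frame('side')
a=cv2.resize(im[250:370,270:390],(400,400),interpolation=3)
b=cv2.resize(im2[130:430,170:470],(400,400),interpolation=3)
save('s7.png',np.hstack([a,b])); print(arm.state()['qpos'])
E
```

```text
few 0
few 0
pan rim [0.6003 0.1954] inliers 18 70
tcp [0.5397 0.1605 0.0418] F [ 0.65 -0.89  0.66] grip 0.0 t 10.975
[ 0.59933748  0.62112109 -1.17692417  1.84144442  0.63955591  1.12191445
  0.74781551]
```

View pics/s7.png

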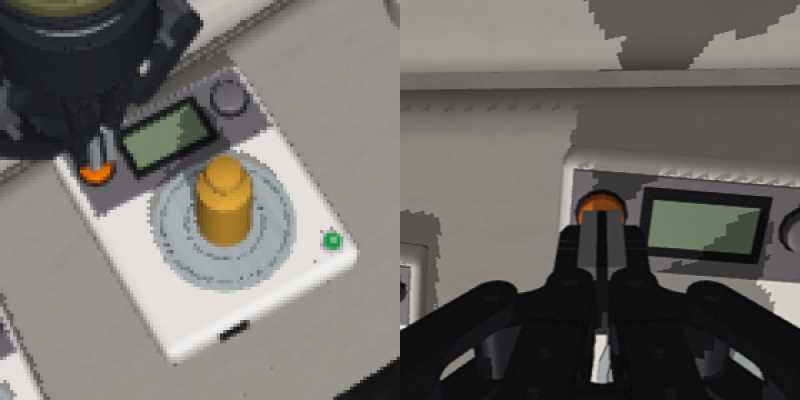

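Shut tips are right over the orange key, well clear of the weight, which still stands centred. Pressing.

play_rows(motion=[{"linear": [0, 0, 5], "turn": 0, "hand": -1}, {"linear": [0, 0, 4], "turn": 0, "hand": -1}, {"linear": [0, 0, 2], "turn": 0, "hand": -1}, {"linear": [0, 0, 2], "turn": 0, "hand": -1}, {"linear": [0, 0, 2], "turn": 0, "hand": -1}, {"linear": [0, 0, 0], "turn": 0, "hand": -1}])

```text
time_s: 11.82
tool_pos: [0.5394, 0.16, 0.0269]
tcp_rot: [[-1.0, 0.013, -0.0], [0.013, 1.0, -0.001], [0.0, -0.001, -1.0]]
wrist_force: [-2.8, -1.7, 7.8]
opening: -0.0001
grip_force: 3.7
```

play_rows(motion=[{"linear": [0, 0, 0.5], "turn": 0, "hand": -1}, {"linear": [0, 0, 0], "turn": 0, "hand": -1}])

```text
time_s: 12.08
tool_pos: [0.5394, 0.16, 0.0268]
tcp_rot: [[-1.0, 0.013, -0.0], [0.013, 1.0, -0.001], [0.0, -0.001, -1.0]]
wrist_force: [-3.4, -2.4, 10.3]
opening: -0.0002
grip_force: 5.2
```

play_rows(motion=[{"linear": [0, 0, -4], "turn": 0, "hand": -1}, {"linear": [0, 0, -10], "turn": 0, "hand": -1}, {"linear": [0, 0, -30], "turn": 0, "hand": -1}, {"linear": [0, 0, -40], "turn": 0, "hand": -1}, {"linear": [0, 0, -20], "turn": 0, "hand": -1}, {"linear": [0, 0, 0], "turn": 0, "hand": -1}, {"linear": [0, 0, 0], "turn": 0, "hand": -1}])

```text
time_s: 12.95
tool_pos: [0.5387, 0.1596, 0.1284]
tcp_rot: [[-1.0, 0.013, -0.002], [0.013, 1.0, -0.001], [0.002, -0.001, -1.0]]
wrist_force: [-0.9, -1.5, -0.1]
opening: 0.0002
grip_force: 0.0
```

```bash
python3 - <<'E'
from loc import *
C,im2,P=wrist('w8'); K,R,o=C
m=np.hypot(P[...,0]-.5385,P[...,1]-.160)<.005; print('orange top z',np.median(P[...,2][m]))
m=np.hypot(P[...,0]-.546,P[...,1]-.2393)<.005; print('grey top z',np.median(P[...,2][m]))
E
```

```text
body 0.045 301 [0.6068 0.1928]
body 0.06 310 [0.6067 0.1927]
pan rim [0.6067 0.1917] inliers 101 206
tcp [0.5387 0.1596 0.1284] F [-0.91 -1.49 -0.06] grip 0.0 t 12.95
orange top z 0.1661450515535729
grey top z 0.030134591459923088
```

The key went right down (it stopped at z = 0.0268 while the force kept rising) and the weight is still centred. My depth reading at the orange key hit the finger instead, but the arm is well clear, so the sprung key should be up. Handing in.

```bash
python3 -c "
from cell import arm
print(arm.sign_off())"
```

```text
the job is handed in; nothing more can be done
None
```

I nudged the weight to within about 1 mm of the pan's centre, pressed the orange key right down and released it, then handed the job in at about 13 s; no verdict came back, and I couldn't see the orange key's return because a finger blocked the view.

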